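# Tension the roller arm of a bar's drive unit with its push-on knob

## Robot

A 7-joint arm with a two-finger parallel gripper is mounted at the origin on the work surface. World frame = base frame: x ahead of the robot, y to its left, z up, the work surface at z = 0. Lengths are in m, angles in rad, forces in N, time in s.
With the tool pointing down it reaches from about 0.4 to 0.85 m from the base axis. Payload 4.5 kg.
Tool frame: the origin (TCP) lies at the very end of the fingers, on their centre line; the grasp point (between the pads) lies 19 mm behind it; z points along the fingers, y is the line along which they close (so a half turn about z gives the same grasp; the last joint's range is limited). The gripper opens to 88 mm and grips with 3 to 60 N. Pads are 18 mm wide; open, the fingers measure 123 mm over their backs; the gripper's body (75 mm by 187 mm) begins 45 mm behind the grasp point.
Start: joints at [1.346, 0.689, -0.195, 1.565, 0.157, 0.902, -0.215], TCP at [0.16, -0.604, 0.239] pointing down, gripper open.
Joint ranges: [-3.01, 3.01], [-0.46, 2.08], [-1.47, 1.51], [0.13, 2.56], [-1, 4.14], [0.04, 2.09], [-2.66, 2.66]. Speed limits (rad/s): [2.57, 2.57, 3.14, 3.14, 3.14, 3.14, 3.14].

## Interface

Orientations are given as a unit quaternion [x, y, z, w].
In Python, from plant import r gives the robot as it stands. The module is installed in compiled form; this text tells all that it offers.
- The arm moves only by the tool step_arm, never from a script. Its argument "increments" is a list of rows, each a list of 2 entries, a list of its own where there are three numbers: the shift along the world's x, y, z in cm, then the turn, a rotation vector about the world's x, y, z in degrees. A call has exactly 10 rows; each row shifts and turns the commanded pose from where the row before left it; what a row does not reach is not made up. A row lasts 1/10 s, in which the tool goes at most 50 mm and 8.59 degrees, less where a joint would pass 70% of its speed; a pose out of reach is approached as far as the arm can. A call is refused whole if a number of a shift passes 5 or a number of a turn 8.59, either way. A call with a gripper value outside its range is refused whole. "fingers" is the opening, from 0 (shut) to 1 (fully open), set as the call begins (left out, the last holds). The fingers move at their own pace and stop on an object; "grip_force" is the grip in N (left out, the last holds). Time passes only in rows, so rows that do not move let the fingers close, or fill a call up. It gives the time, the measured TCP pose, the force, the opening and the grip force at its end, in the units of the state.
- r.get_state(): the state, without advancing time (a new reading comes with each control period).
- r.snapshot(name): name is "scene" or "top" or "wrist"; returns (picture, depth): 480x640x3 uint8, red, green, blue; 480x640 float32, m along the optical axis (not along the pixel's ray), 0 where there is no reading.
- r.calibration(name): a dict with "fov_y" (degrees; the focal length in pixels is half the picture's height over the tangent of half this angle, whatever the lens; pixels are square), "cx", "cy" (the principal point, pixels), "R" (3x3) and "t" (3): a world point X has camera coordinates R X + t. Camera axes: x right, y down, z forward; pixel columns grow to the right and rows downward; lengths in m; the calibration is good to about 2 mm. A picture is of the moment at which its call begins: read the wrist's pose just before it. calibration takes no time and is no camera call; for the wrist camera it gives the pose at the moment of the call.
- r.finish_job(): hands the job in; it is judged then, once.
The state is a dict: "clock": time; "q": joint angles; "qd": joint speeds; "joint_torque": joint torques, N m; "tool_pos": TCP position; "eef_rot": TCP orientation; "contact_force": force on the tool from outside, world axes, zero at the start; "moment": the same for the moment, N m; "opening": opening from 0.0 (shut) to 1.0 (fully open); "finger_force": force on a finger pad.
Only numpy, scipy, OpenCV 4.12 (cv2) and the standard library are available. Lean on these libraries where they do the work, as an engineer would, in place of code of your own. Each camera call takes 0.05 s, during which the arm holds its last target. There are 200 camera calls.

## Task

Push the loose tension knob gently down onto the square spindle of the drive unit until it sits fully home, then turn it clockwise until the pointer of the sprung arm stands at the set mark, not past it. Leave the knob seated on the spindle; do not force anything, move the arm only with the knob, and leave the mark and the other things alone.

Things in the scene. Friction and masses are not known exactly. Their poses are not given: they have to be found in the camera images.
- knob_center (a point): Centre (26 mm above the foot) of the loose tension knob, about 120 g, 52 mm high, upright on the counter: a dark steel hub 34 x 34 x 24 mm and on it a black bar grip 50 mm long (its x), 14 mm thick (its y), 28 mm high, to be gripped from above across the 14 mm; the bar's middle is 12 mm above this point. It may change places with the tamper or cup.
- knob_foot (a point): The same knob: middle of its underside, z up. Here is a square socket 17 mm across, 19 mm deep, sides parallel to the knob's x and y, with a 2.5 mm bevel round the mouth. On the spindle it has play: it turns some 0.2 rad either way before it bites.
- spindle_top (a point): Middle of the top of the square steel spindle, 14 mm across, sides along this point's x and y, standing 21 mm out of a round collar (38 mm across, 10 mm high) on the unit's deck; 81 mm above the counter. The knob fits on it in any of four quarter-turn positions with 1.5 mm to spare each side. It rides on a damped spring: pushed down it yields from 3 N on, 1.2 N per mm, and is solid after 8 mm.
- spindle_seat (a point): On the spindle's axis, 21 mm below its top, level with the collar's face; the fully seated knob bears on the spindle's top, its foot 2 mm above this point. The spindle turns clockwise seen from above, 3.7 rad in all from the start, against 0.05 N m of friction plus the arm's spring (under 0.1 N m in all), and stays where it is left.
- pointer_tip (a point): Tip of the sprung steel arm lying over the unit's deck, 62 mm above the counter, 115 mm from its pivot (coil spring round the pivot, rubber roller half-way along, its top 82 mm above the counter). Turning the spindle clockwise swings the tip clockwise about the pivot: 0.25 rad per rad of spindle, so 29 mm of tip travel per rad of spindle. At the start the arm is at rest.
- mark_line (a point): The set mark: the point on the pointer's circle in line with a small dark steel clip with an upright 3 mm fin, on the scale arc just outside the pointer's path, level with the pointer, which passes without touching. It stands 48 to 92 mm of arc clockwise from the pointer's rest. Its x points outwards from the pivot, its y anticlockwise, back towards the pointer's rest.
- drive: The drive unit, fixed on the counter: grey base 220 (x) by 240 (y) by 50 mm high, origin amid its underside. In its frame the spindle's axis is at x -50, y -60 mm (its sides start along x and y), the arm's pivot at x 60, y -75, the arm at rest points 125 degrees from +x towards +y; a motor lies along y at x -100 to -40, y 22 to 107 mm, its top 112 mm above the counter.
- tamper: Steel coffee tamper, 58 mm across, 84 mm high, loose; origin under its middle. Leave alone.
- cup: White cup, 72 mm across, 62 mm high, loose. Leave alone.
- jug: Steel milk jug, 84 mm across, 100 mm high, loose. Leave alone.
- wrench: Wrench, 160 mm long, lying loose. Leave alone.
- driver: Screwdriver, 190 mm long, lying loose. Leave alone.
- beans: Amber jar with a steel lid, 80 mm across, 130 mm high, loose. Leave alone.
- can: Aluminium can, 60 mm across, 115 mm high, loose. Leave alone.

How it is judged:
On the way:
1. the knob sits fully home on the spindle, before the arm has been moved to the mark (z of knob_foot in the frame of spindle_seat below 0.005 m and horizontal distance between knob_foot and spindle_seat below 0.004 m and distance of pointer_tip from where it was at the start of the episode below 0.03 m), for 0.2 s.
At the end, for the whole second after the job is handed in: The arm's pointer stands within 4 mm of the set mark and the knob is left fully home on the spindle (foot within 5 mm of the seat's height, within 4 mm of the axis, upright within 7 degrees) (horizontal distance between pointer_tip and mark_line below 0.004 m and z of knob_foot in the frame of spindle_seat below 0.005 m and horizontal distance between knob_foot and spindle_seat below 0.004 m and angle between knob_foot's own z axis and vertical below 0.12 rad); the robot touches nothing.
It fails at once if the knob and the drive unit are forced against each other with more than 30 N (contact force between knob and drive above 30 N).
It fails at once if the robot pushes on the drive unit itself (base, spindle, arm or mark) with more than 3 N (contact force between any of the fingers, the arm and drive above 3 N).
It fails at once if the pointer goes more than 12 mm past the mark (overstrained spring) (y of pointer_tip in the frame of mark_line below -0.012 m).
It fails at once if the set mark is shifted by more than 3 mm (distance of mark_line from where it was at the start of the episode above 0.003 m).
It fails at once if a bystander is moved by more than 30 mm (distance of any of tamper, cup, jug, wrench, driver, beans, can from where it was at the start of the episode above 0.03 m).
It also fails if it takes over 67 s, if anything falls off the work surface, if the arm or the gripper's body presses on something with over 40 N, if the wrist force passes 120 N, or if a joint passes its speed limit or range.

## Working session

There is one attempt and no reset: what is moved stays moved. The work goes in short steps, Python scripts to look and compute and a tool call to move; the robot and the scene stay as the last step left them, time stands still between calls to the robot, and variables do not carry over. Pictures are saved under pics/ and viewed, at most 10 in all, crops included, and the job is handed in when it is done.

Besides the shell and the picture viewer there is one more tool, called after "Call:" in YAML: its name, and indented under it one key for each argument. step_arm: Moves the arm, as the interface text tells. Its arguments: {"type":"object","properties":{"increments":{"type":"array","items":{"type":"array"}},"fingers":{"type":"number"},"grip_force":{"type":"number"}},"required":["increments"]}

```bash
mkdir -p pics; cat > h.py <<'E'
import numpy as np, cv2
from plant import r
def snap(n,name):
    c=r.calibration(n); im,d=r.snapshot(n); cv2.imwrite(f'pics/{name}.png',im[:,:,::-1]); np.savez(f'pics/{name}.npz',im=im,d=d,R=c['R'],t=c['t'],f=240/np.tan(np.radians(c['fov_y']/2)),cx=c['cx'],cy=c['cy']); return im,d
def load(name): return np.load(f'pics/{name}.npz')
def ray(z,u,v):
    R=z['R'];o=-R.T@z['t'];return o,R.T@np.array([(u-z['cx'])/z['f'],(v-z['cy'])/z['f'],1])
def at(z,u,v,h):
    o,d=ray(z,u,v);return o+d*(h-o[2])/d[2]
def dep(z,u,v):
    o,d=ray(z,u,v);return o+d*z['d'][int(v),int(u)]
def cloud(z):
    v,u=np.mgrid[:480,:640];R=z['R']
    c=np.stack([(u-z['cx'])/z['f'],(v-z['cy'])/z['f'],np.ones(u.shape)],-1)*z['d'][...,None]
    return (c-z['t'])@R
E
python3 - <<'E'
from h import *
for n in('top','scene'):
    snap(n,n+'0'); c=r.calibration(n); print(n,c['fov_y'],c['cx'],c['cy'],-c['R'].T@c['t'])
s=r.get_state();print(s)
E
```

```text
top 50.20572645860472 317.6373091405635 239.54122997014505 [0.28890159 0.07633829 1.42767567]
scene 54.704320552821095 325.82059078718055 233.47984657369187 [ 1.25772931 -0.4873048   0.92714979]
{'clock': 0.1, 'q': array([ 1.3457628 ,  0.68988913, -0.19454339,  1.56623275,  0.15731628,
        0.90253216, -0.21507975]), 'qd': array([-1.14264997e-03, -2.37585424e-03, -2.22810987e-04, -3.07123536e-03,
        2.12394807e-03, -2.56286622e-03,  1.97276128e-05]), 'joint_torque': array([-3.32703494e-03, -5.28506148e+01, -1.27169397e+00, -1.53838152e+01,
       -5.26340038e-02,  1.97085916e-03,  3.56701514e-05]), 'tool_pos': array([ 0.15978771, -0.60363498,  0.23799964]), 'eef_rot': array([ 9.91629001e-01,  1.29117120e-01, -1.69325789e-04, -8.16110821e-04]), 'contact_force': array([-0.26790157, -0.06996424, -0.45254725]), 'moment': array([-0.00333082,  0.00873607, -0.01043598]), 'finger_force': 0.0, 'opening': 1.0032802526331028}
```

View pics/top0.png

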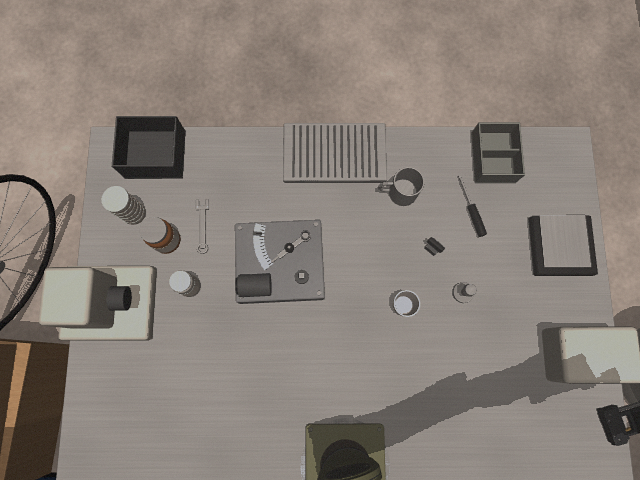

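View pics/scene0.png

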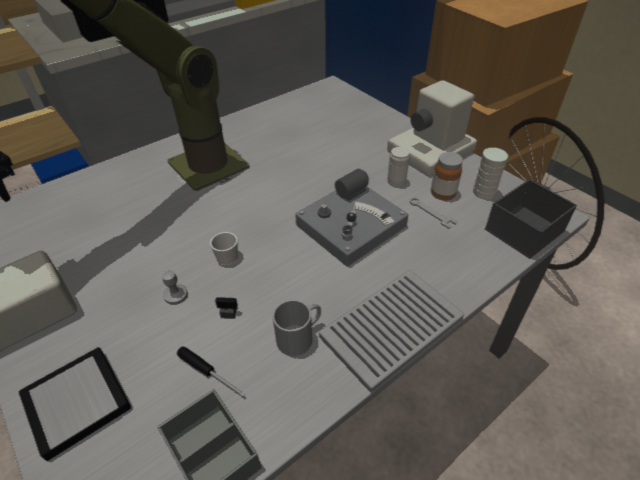

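The top view shows the knob at about (433,246), the drive at (280,261), the spindle at (302,276), the arm pivot at (305,236) and the scale near (260,245). I'll enlarge the drive and the knob.

```bash
python3 - <<'E'
from h import *
z=load('top0')
im=z['im'][:,:,::-1]
a=cv2.resize(im[215:307,228:332],None,fx=5,fy=5,interpolation=cv2.INTER_CUBIC)
b=cv2.resize(im[230:264,415:455],None,fx=6,fy=6,interpolation=cv2.INTER_CUBIC)
o=np.zeros((460,520+240,3),np.uint8);o[:,:520]=a;o[:204,520:]=b
cv2.imwrite('pics/crop1.png',o)
P=cloud(z)
m=(P[...,2]>.03)&(P[...,2]<.06)
k=np.zeros_like(m);k[230:264,415:455]=1
m2=k&(P[...,2]>.042)&(P[...,2]<.06)
q=P[m2];print('knob top',len(q),q.mean(0))
u,s,vt=np.linalg.svd(q[:,:2]-q[:,:2].mean(0));print(vt[0],np.degrees(np.arctan2(vt[0][1],vt[0][0])), (q[:,:2]-q[:,:2].mean(0)).dot(vt.T).ptp(0) if hasattr(q,'ptp') else np.ptp((q[:,:2]-q[:,:2].mean(0))@vt.T,axis=0))
k[:]=0;k[210:310,225:335]=1
m=k&(P[...,2]>.043)&(P[...,2]<.057)
q=P[m][:,:2].astype(np.float32);print(cv2.minAreaRect(q),len(q))
print('spindle',at(z,302,274,.081),at(z,305,236,.08),at(z,281,261,.05))
E
```

```text
knob top 100 [ 0.57608711 -0.25402588  0.0503787 ]
[-0.6604185  -0.75089774] -131.33179747960375 [0.04838257 0.0176989 ]
((0.532268762588501, 0.1773291528224945), (0.22076241672039032, 0.2396044284105301), 2.7005672454833984) 5547
spindle [0.48847188 0.11242526 0.081     ] [0.59195313 0.10490629 0.08      ] [0.52885797 0.17069687 0.05      ]
```

View pics/crop1.png

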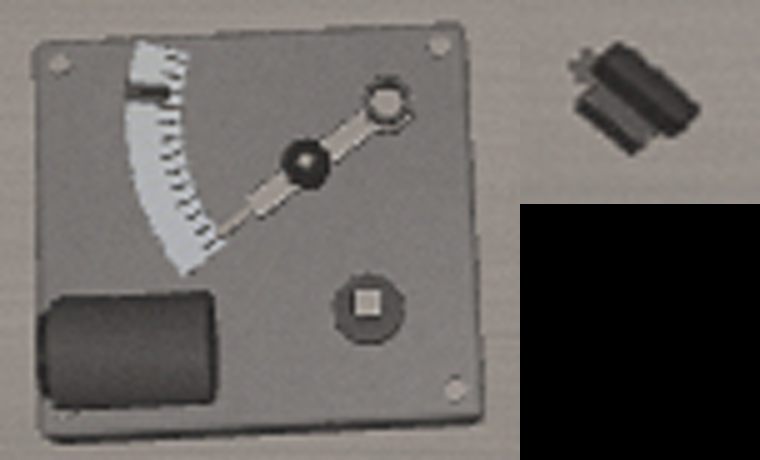

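Both are in view: the drive yaw is about +2.7°, the spindle is near (0.486, 0.114), and the fin is at image (258,234). The knob bar is at about 48.7°. I'll move over the knob next.

Call:
step_arm:
  increments:
    - [[2.1,1.75,0],[0,0,1.7]]
    - [[2.1,1.75,0],[0,0,1.7]]
    - [[2.1,1.75,0],[0,0,1.7]]
    - [[2.1,1.75,0],[0,0,1.7]]
    - [[2.1,1.75,0],[0,0,1.7]]
    - [[2.1,1.75,0],[0,0,1.7]]
    - [[2.1,1.75,0],[0,0,1.7]]
    - [[2.1,1.75,0],[0,0,1.7]]
    - [[2.1,1.75,0],[0,0,1.7]]
    - [[2.1,1.75,0],[0,0,1.7]]
  fingers: 0.7

```text
clock: 1.1
tool_pos: [0.3705, -0.4283, 0.2384]
eef_rot: [0.962, 0.275, -0.0, -0.0]
contact_force: [0.5, -0.3, -0.3]
opening: 0.698
finger_force: 0.0
```

Call:
step_arm:
  increments:
    - [[2.1,1.75,0],[0,0,1.7]]
    - [[2.1,1.75,0],[0,0,1.7]]
    - [[2.1,1.75,0],[0,0,1.7]]
    - [[2.1,1.75,0],[0,0,1.7]]
    - [[2.1,1.75,0],[0,0,1.7]]
    - [[2.1,1.75,0],[0,0,1.7]]
    - [[2.1,1.75,0],[0,0,1.7]]
    - [[2.1,1.75,0],[0,0,1.7]]
    - [[2.1,1.75,0],[0,0,1.7]]
    - [[0,0,0],[0,0,0]]

```text
clock: 2.1
tool_pos: [0.5622, -0.2669, 0.2384]
eef_rot: [0.915, 0.403, 0.002, -0.001]
contact_force: [0.1, 0.2, 0.5]
opening: 0.698
finger_force: 0.0
```

```bash
cat >> h.py <<'E'
def st():
    from scipy.spatial.transform import Rotation as Q
    s=r.get_state(); M=Q.from_quat(s['eef_rot']).as_matrix()
    print('t',s['clock'].round(2) if hasattr(s['clock'],'round') else s['clock'],'p',s['tool_pos'].round(4),'yaw',np.degrees(np.arctan2(M[1,0],M[0,0])).round(2),'z',M[:,2].round(3),'q',s['q'].round(2),'F',s['contact_force'].round(2),'M',s['moment'].round(3),'op',round(s['opening'],3),'ff',round(s['finger_force'],1));return s
E
python3 - <<'E'
from h import *
st();snap('wrist','w1')
z=load('w1');P=cloud(z);m=(P[...,2]>.044)&(P[...,2]<.058)&(abs(P[...,0]-.576)<.06)&(abs(P[...,1]+.254)<.06)
q=P[m];print(len(q),q.mean(0),cv2.minAreaRect(q[:,:2].astype(np.float32)))
E
```

```text
t 2.1 p [ 0.5622 -0.2669  0.2384] yaw 47.53 z [ 0.002  0.004 -1.   ] q [ 0.54  0.69 -0.31  1.57  0.24  0.91 -0.59] F [0.13 0.2  0.54] M [ 0.035 -0.046  0.067] op 0.698 ff 0.0
978 [ 0.57778712 -0.2554714   0.05168993] ((0.5772680640220642, -0.25615394115448), (0.049711912870407104, 0.013974182307720184), 48.808170318603516)
```

View pics/w1.png

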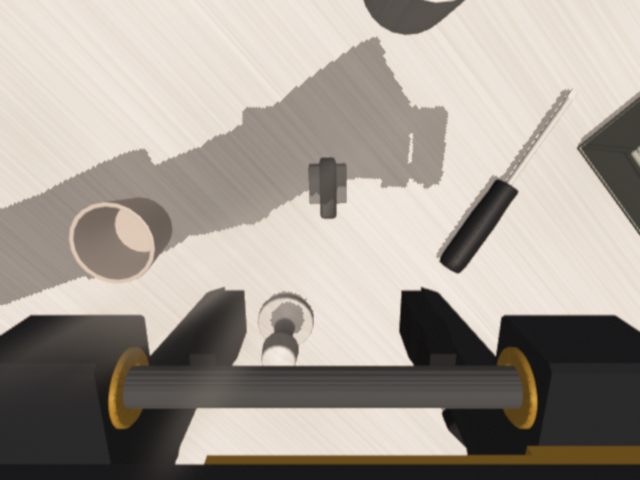

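The wrist view shows the knob at about (328,187), with the bar measuring 50×14 mm, which matches. Bar centre is (0.577,-0.256) and yaw is 48.8°. The cup is at (115,240) and the tamper at (285,325), both clear. I'll descend part way.

Call:
step_arm:
  increments:
    - [[0.5,0.36,-1.3],[0,0,0.43]]
    - [[0.5,0.36,-1.3],[0,0,0.43]]
    - [[0.5,0.36,-1.3],[0,0,0.43]]
    - [[0,0,-1.3],[0,0,0]]
    - [[0,0,-1.3],[0,0,0]]
    - [[0,0,-1.3],[0,0,0]]
    - [[0,0,-1.3],[0,0,0]]
    - [[0,0,-1.3],[0,0,0]]
    - [[0,0,0],[0,0,0]]
    - [[0,0,0],[0,0,0]]
  fingers: 0.6

```text
clock: 3.15
tool_pos: [0.574, -0.2609, 0.1346]
eef_rot: [0.912, 0.41, -0.0, -0.0]
contact_force: [-0.4, -0.3, -0.1]
opening: 0.596
finger_force: 0.0
```

```bash
python3 - <<'E'
from h import *
st();snap('wrist','w2')
z=load('w2');P=cloud(z);m=(P[...,2]>.044)&(P[...,2]<.058)&(abs(P[...,0]-.576)<.06)&(abs(P[...,1]+.254)<.06)
q=P[m];print(len(q),q.mean(0),cv2.minAreaRect(q[:,:2].astype(np.float32)))
E
```

```text
t 3.15 p [ 0.574  -0.2609  0.1346] yaw 48.42 z [-0.  0. -1.] q [ 0.5   0.83 -0.27  1.63  0.3   0.72 -0.64] F [-0.43 -0.32 -0.05] M [-0.02  -0.033  0.02 ] op 0.596 ff 0.0
1843 [ 0.57827704 -0.25482518  0.0516717 ] ((0.5775337219238281, -0.25562238693237305), (0.049146249890327454, 0.013520915061235428), 48.52772903442383)
```

Call:
step_arm:
  increments:
    - [[0.37,0.5,-1.5],[0,0,0.2]]
    - [[0,0,-1.5],[0,0,0]]
    - [[0,0,-1.5],[0,0,0]]
    - [[0,0,-1.5],[0,0,0]]
    - [[0,0,-1.5],[0,0,0]]
    - [[0,0,-1.5],[0,0,0]]
    - [[0,0,-1.0],[0,0,0]]
    - [[0,0,-0.6],[0,0,0]]
    - [[0,0,0],[0,0,0]]
    - [[0,0,0],[0,0,0]]

```text
clock: 4.2
tool_pos: [0.5781, -0.256, 0.0291]
eef_rot: [0.911, 0.412, 0.0, 0.0]
contact_force: [-0.5, 1.0, -0.2]
opening: 0.601
finger_force: 0.0
```

Call:
step_arm:
  increments:
    - [[0,0,0],[0,0,0]]
    - [[0,0,0],[0,0,0]]
    - [[0,0,0],[0,0,0]]
    - [[0,0,0],[0,0,0]]
    - [[0,0,0],[0,0,0]]
    - [[0,0,0],[0,0,0]]
    - [[0,0,0],[0,0,0]]
    - [[0,0,0],[0,0,0]]
    - [[0,0,0],[0,0,0]]
    - [[0,0,0],[0,0,0]]
  fingers: 0
  grip_force: 25

```text
clock: 5.2
tool_pos: [0.5778, -0.256, 0.0288]
eef_rot: [0.911, 0.412, 0.0, 0.0]
contact_force: [0.2, -0.7, 0.9]
opening: 0.163
finger_force: 25.0
```

Call:
step_arm:
  increments:
    - [[0,0,1.5],[0,0,0]]
    - [[0,0,1.5],[0,0,0]]
    - [[0,0,1.5],[0,0,0]]
    - [[0,0,1.5],[0,0,0]]
    - [[0,0,1.5],[0,0,0]]
    - [[0,0,1.5],[0,0,0]]
    - [[0,0,1.5],[0,0,0]]
    - [[0,0,1.5],[0,0,0]]
    - [[0,0,0],[0,0,0]]
    - [[0,0,0],[0,0,0]]

```text
clock: 6.2
tool_pos: [0.5777, -0.2559, 0.149]
eef_rot: [0.911, 0.412, 0.0, 0.0]
contact_force: [0.4, 1.1, -1.4]
opening: 0.156
finger_force: 25.0
```

```bash
python3 - <<'E'
from h import *
st();snap('wrist','w3')
z=load('w3');P=cloud(z)
# mark & drive estimates from top0
t=load('top0')
def D(x,y,c=np.array([.5323,.1773]),a=np.radians(2.7)): 
    return c+np.array([[np.cos(a),-np.sin(a)],[np.sin(a),np.cos(a)]])@np.array([x,y])
print('spindle',D(-.05,-.06),'pivot',D(.06,-.075))
for n,u,v,h in(('spin',228+368/5,215+302/5,.081),('pivot',228+387/5,215+102/5,.075),('fin',228+150/5,215+95/5,.065),('tip',228+220/5,215+235/5,.062)):
    print(n,at(t,u-.4,v-.4,h))
E
```

```text
t 6.2 p [ 0.5777 -0.2559  0.149 ] yaw 48.62 z [ 0. -0. -1.] q [ 0.49  0.81 -0.28  1.62  0.3   0.75 -0.64] F [ 0.39  1.12 -1.41] M [-0.021  0.002 -0.026] op 0.156 ff 25.0
spindle [0.48518189 0.11501128] pivot [0.59576638 0.10520965]
spin [0.48580033 0.11453109 0.081     ]
pivot [0.5958523  0.10502337 0.075     ]
fin [0.60208729 0.23454414 0.065     ]
tip [0.52513854 0.19524432 0.062     ]
```

Gripped (13.7 mm opening). I estimate the spindle at (0.4855, 0.1148). The mark is about 40.5° (81 mm) from rest, so about 2.83 rad of spindle. I'll carry the knob over and turn it to yaw 182.7° to leave wrist range.

Call:
step_arm:
  increments:
    - [[-0.46,1.85,0.2],[0,0,6.7]]
    - [[-0.46,1.85,0.2],[0,0,6.7]]
    - [[-0.46,1.85,0.2],[0,0,6.7]]
    - [[-0.46,1.85,0.2],[0,0,6.7]]
    - [[-0.46,1.85,0.2],[0,0,6.7]]
    - [[-0.46,1.85,0.2],[0,0,6.7]]
    - [[-0.46,1.85,0.2],[0,0,6.7]]
    - [[-0.46,1.85,0.2],[0,0,6.7]]
    - [[-0.46,1.85,0.2],[0,0,6.7]]
    - [[-0.46,1.85,0.2],[0,0,6.7]]

```text
clock: 7.25
tool_pos: [0.5308, -0.0703, 0.168]
eef_rot: [0.531, 0.848, -0.0, -0.001]
contact_force: [0.1, -0.6, -1.9]
opening: 0.157
finger_force: 25.0
```

Call:
step_arm:
  increments:
    - [[-0.46,1.85,0.2],[0,0,6.7]]
    - [[-0.46,1.85,0.2],[0,0,6.7]]
    - [[-0.46,1.85,0.2],[0,0,6.7]]
    - [[-0.46,1.85,0.2],[0,0,6.7]]
    - [[-0.46,1.85,0],[0,0,6.7]]
    - [[-0.46,1.85,0],[0,0,6.7]]
    - [[-0.46,1.85,0],[0,0,6.7]]
    - [[-0.46,1.85,0],[0,0,6.7]]
    - [[0,0,0],[0,0,6.7]]
    - [[0,0,0],[0,0,6.7]]

```text
clock: 8.25
tool_pos: [0.4942, 0.0777, 0.176]
eef_rot: [-0.026, 1.0, 0.0, -0.001]
contact_force: [0.1, -0.1, -1.3]
opening: 0.156
finger_force: 25.0
```

```bash
python3 - <<'E'
from h import *
st();snap('wrist','w4')
E
```

```text
t 8.25 p [0.4942 0.0777 0.176 ] yaw -177.01 z [-0.002 -0.    -1.   ] q [ 0.27  0.76 -0.87  1.98  0.82  0.8   0.54] F [ 0.07 -0.09 -1.3 ] M [ 0.016 -0.155 -0.004] op 0.156 ff 25.0
```

View pics/w4.png

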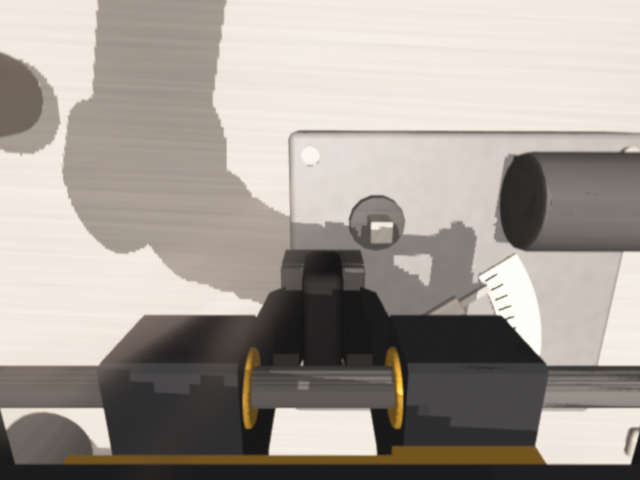

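The spindle top shows at about (381,231), the held knob at about (323,270), the motor at right and the scale at (515,310). I'll measure the spindle and the knob's position in the hand.

```bash
python3 - <<'E'
from h import *
z=load('w4');P=cloud(z)
k=np.zeros(P.shape[:2],bool);k[210:250,355:410]=1
q=P[k&(P[...,2]>.072)&(P[...,2]<.09)];print(len(q),q.mean(0),cv2.minAreaRect(q[:,:2].astype(np.float32)))
for h in(.055,.066):pass
q=P[k&(P[...,2]>.055)&(P[...,2]<.066)];
k[:]=0;k[180:260,330:425]=1
q=P[k&(P[...,2]>.055)&(P[...,2]<.066)];print('collar',len(q),cv2.minEnclosingCircle(q[:,:2].astype(np.float32)))
k[:]=0;k[245:340,270:375]=1
s=np.array([.4942,.0777])
for lo,hi in((.14,.17),(.165,.178),(.178,.205)):
    q=P[k&(P[...,2]>lo)&(P[...,2]<hi)]
    if len(q):
        a=np.radians(-177.0);e=np.array([np.cos(a),np.sin(a)]);n=np.array([-e[1],e[0]])
        d=q[:,:2]-s;print(lo,hi,len(q),'along',np.percentile(d@e,[1,99]).round(4),'across',np.percentile(d@n,[1,99]).round(4),q[:,2].max())
im=z['im'][:,:,::-1]
cv2.imwrite('pics/crop2.png',cv2.resize(im[190:350,260:440],None,fx=4,fy=3.7,interpolation=cv2.INTER_CUBIC))
E
```

```text
579 [0.48427671 0.11383462 0.08020167] ((0.48497188091278076, 0.1144285500049591), (0.014025111682713032, 0.01419379748404026), 3.4111104011535645)
collar 1731 ((0.4851865768432617, 0.11429876834154129), 0.019021358340978622)
0.14 0.17 863 along [0.0165 0.0178] across [-0.0172  0.0163] 0.1699749344082492
0.165 0.178 1360 along [0.0079 0.0254] across [-0.0171  0.0163] 0.17799301385279478
0.178 0.205 5768 along [0.0015 0.0255] across [-0.0182  0.0177] 0.20497711361666227
```

View pics/crop2.png

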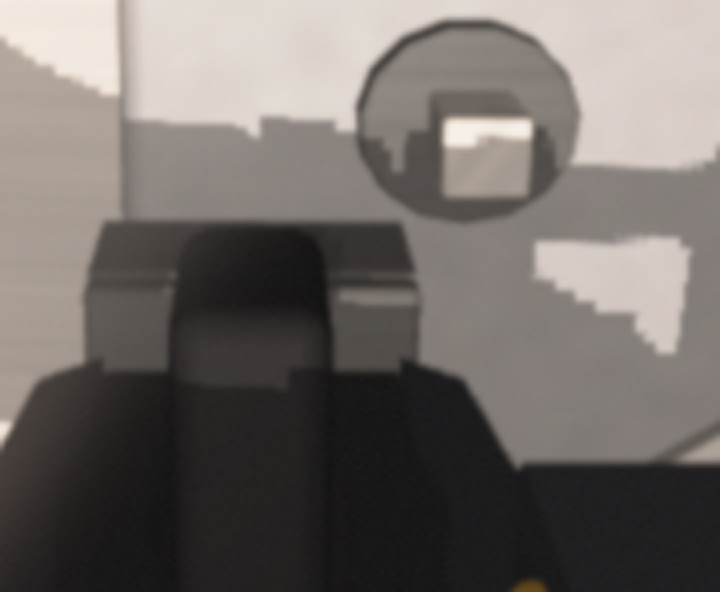

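Spindle at (0.4850, 0.1144), yaw about 3°, consistent with the unit's geometry. The knob is centred in the hand to within 0.5 mm. I'll move above the spindle and lower.

Call:
step_arm:
  increments:
    - [[-0.32,1.2,0],[0,0,0]]
    - [[-0.32,1.2,0],[0,0,0]]
    - [[-0.31,1.3,0],[0,0,0]]
    - [[0,0,-1.2],[0,0,0]]
    - [[0,0,-1.2],[0,0,0]]
    - [[0,0,-1.2],[0,0,0]]
    - [[0,0,-1.2],[0,0,0]]
    - [[0,0,-0.6],[0,0,0]]
    - [[0,0,0],[0,0,0]]
    - [[0,0,0],[0,0,0]]

```text
clock: 9.3
tool_pos: [0.4855, 0.1141, 0.1227]
eef_rot: [-0.023, 1.0, 0.0, -0.0]
contact_force: [-0.1, 0.2, -0.9]
opening: 0.158
finger_force: 25.0
```

```bash
python3 - <<'E'
from h import *
st()
E
```

```text
t 9.3 p [0.4855 0.1141 0.1227] yaw -177.4 z [-0.  0. -1.] q [ 0.14  0.83 -0.78  2.03  0.94  0.69  0.35] F [-0.05  0.21 -0.93] M [ 0.041 -0.112 -0.029] op 0.158 ff 25.0
```

The wrist would end near its limit after about 3 rad clockwise, so I'll add another quarter turn back before seating.

Call:
step_arm:
  increments:
    - [[0,0,0],[0,0,8]]
    - [[0,0,0],[0,0,8]]
    - [[0,0,0],[0,0,8]]
    - [[0,0,0],[0,0,8]]
    - [[0,0,0],[0,0,8]]
    - [[0,0,0],[0,0,8]]
    - [[0,0,0],[0,0,8]]
    - [[0,0,0],[0,0,8]]
    - [[0,0,0],[0,0,8]]
    - [[0,0,0],[0,0,8]]

```text
clock: 10.3
tool_pos: [0.4859, 0.114, 0.1233]
eef_rot: [-0.662, 0.75, -0.0, 0.0]
contact_force: [0.0, -0.0, -1.6]
opening: 0.155
finger_force: 25.0
```

Call:
step_arm:
  increments:
    - [[0,0,0],[0,0,5]]
    - [[0,0,0],[0,0,5.4]]
    - [[0,0,0],[0,0,0]]
    - [[0,0,0],[0,0,0]]
    - [[0,0,0],[0,0,0]]
    - [[0,0,0],[0,0,0]]
    - [[0,0,0],[0,0,0]]
    - [[0,0,0],[0,0,0]]
    - [[0,0,0],[0,0,0]]
    - [[0,0,0],[0,0,0]]

```text
clock: 11.3
tool_pos: [0.4854, 0.1141, 0.1227]
eef_rot: [0.725, -0.688, -0.0, 0.0]
contact_force: [-0.3, 1.1, -1.0]
opening: 0.155
finger_force: 25.0
```

```bash
python3 - <<'E'
from h import *
st()
E
```

```text
t 11.3 p [0.4854 0.1141 0.1227] yaw -86.98 z [-0. -0. -1.] q [ 0.29  0.96 -1.1   2.02  1.12  0.95  1.76] F [-0.32  1.09 -0.95] M [ 0.145 -0.023  0.002] op 0.155 ff 25.0
```

Call:
step_arm:
  increments:
    - [[0,0,-0.5],[0,0,0]]
    - [[0,0,-0.4],[0,0,0]]
    - [[0,0,-0.3],[0,0,0]]
    - [[0,0,-0.2],[0,0,0]]
    - [[0,0,-0.2],[0,0,0]]
    - [[0,0,-0.2],[0,0,0]]
    - [[0,0,-0.2],[0,0,0]]
    - [[0,0,0],[0,0,0]]
    - [[0,0,0],[0,0,0]]
    - [[0,0,0],[0,0,0]]

```text
clock: 12.3
tool_pos: [0.4855, 0.1142, 0.1028]
eef_rot: [0.725, -0.688, 0.0, -0.0]
contact_force: [0.1, -0.3, -0.3]
opening: 0.155
finger_force: 25.0
```

```bash
python3 - <<'E'
from h import *
st()
E
```

```text
t 12.3 p [0.4855 0.1142 0.1028] yaw -86.98 z [ 0.  0. -1.] q [ 0.27  0.99 -1.08  2.03  1.17  0.93  1.72] F [ 0.06 -0.31 -0.29] M [ 0.118 -0.001 -0.025] op 0.155 ff 25.0
```

Engaged 7 mm with no force. Continuing down.

Call:
step_arm:
  increments:
    - [[0,0,-0.2],[0,0,0]]
    - [[0,0,-0.2],[0,0,0]]
    - [[0,0,-0.2],[0,0,0]]
    - [[0,0,-0.2],[0,0,0]]
    - [[0,0,-0.2],[0,0,0]]
    - [[0,0,-0.1],[0,0,0]]
    - [[0,0,-0.1],[0,0,0]]
    - [[0,0,0],[0,0,0]]
    - [[0,0,0],[0,0,0]]
    - [[0,0,0],[0,0,0]]

```text
clock: 13.3
tool_pos: [0.4854, 0.1141, 0.0908]
eef_rot: [0.725, -0.688, 0.0, -0.0]
contact_force: [-0.6, 0.1, -2.0]
opening: 0.161
finger_force: 25.0
```

```bash
python3 - <<'E'
from h import *
st()
E
```

```text
t 13.3 p [0.4854 0.1141 0.0908] yaw -86.98 z [ 0.  0. -1.] q [ 0.26  1.01 -1.06  2.04  1.2   0.92  1.7 ] F [-0.56  0.12 -1.97] M [ 0.108 -0.073  0.01 ] op 0.161 ff 25.0
```

Call:
step_arm:
  increments:
    - [[0,0,-0.1],[0,0,0]]
    - [[0,0,-0.1],[0,0,0]]
    - [[0,0,0],[0,0,0]]
    - [[0,0,0],[0,0,0]]
    - [[0,0,0],[0,0,0]]
    - [[0,0,0],[0,0,0]]
    - [[0,0,0],[0,0,0]]
    - [[0,0,0],[0,0,0]]
    - [[0,0,0],[0,0,0]]
    - [[0,0,0],[0,0,0]]

```text
clock: 14.3
tool_pos: [0.4854, 0.1141, 0.0888]
eef_rot: [0.725, -0.688, -0.0, -0.0]
contact_force: [-0.4, 0.3, 4.3]
opening: 0.157
finger_force: 25.0
```

```bash
python3 - <<'E'
from h import *
st()
E
```

```text
t 14.3 p [0.4854 0.1141 0.0888] yaw -86.98 z [-0.  0. -1.] q [ 0.26  1.01 -1.06  2.04  1.2   0.92  1.7 ] F [-0.39  0.26  4.29] M [-0.042  0.004 -0.039] op 0.157 ff 25.0
```

Seated with a contact force of about 5 N, and the pointer has not moved. Turning clockwise, first 110°.

Call:
step_arm:
  increments:
    - [[0,0,0.1],[0,0,-3]]
    - [[0,0,0],[0,0,-4]]
    - [[0,0,0],[0,0,-5]]
    - [[0,0,0],[0,0,-5]]
    - [[0,0,0],[0,0,-5]]
    - [[0,0,0],[0,0,-5]]
    - [[0,0,0],[0,0,-5]]
    - [[0,0,0],[0,0,-5]]
    - [[0,0,0],[0,0,-5]]
    - [[0,0,0],[0,0,-5]]

```text
clock: 15.3
tool_pos: [0.4861, 0.1137, 0.0897]
eef_rot: [-0.389, 0.921, -0.0, 0.0]
contact_force: [0.9, -1.8, 2.6]
opening: 0.159
finger_force: 25.0
```

```bash
python3 - <<'E'
from h import *
st()
E
```

```text
t 15.3 p [0.4861 0.1137 0.0897] yaw -134.2 z [ 0.001 -0.    -1.   ] q [ 0.21  0.95 -0.93  2.04  1.15  0.8   0.92] F [ 0.86 -1.79  2.56] M [-0.193 -0.394  0.025] op 0.159 ff 25.0
```

Call:
step_arm:
  increments:
    - [[0,0,0],[0,0,-6]]
    - [[0,0,0],[0,0,-7]]
    - [[0,0,0],[0,0,-7]]
    - [[0,0,0],[0,0,-7]]
    - [[0,0,0],[0,0,-7]]
    - [[0,0,0],[0,0,-7]]
    - [[0,0,0],[0,0,-7]]
    - [[0,0,0],[0,0,-7]]
    - [[0,0,0],[0,0,-5]]
    - [[0,0,0],[0,0,-3]]

```text
clock: 16.3
tool_pos: [0.4859, 0.1142, 0.0898]
eef_rot: [0.149, 0.989, 0.0, 0.0]
contact_force: [0.8, -0.6, 2.8]
opening: 0.154
finger_force: 25.0
```

```bash
python3 - <<'E'
from h import *
st();snap('top','t2');snap('scene','s2')
a=load('t2')['im'][215:307,228:332,::-1]
b=load('s2')['im'][170:270,285:415,::-1]
o=np.zeros((580,800,3),np.uint8)
a=cv2.resize(a,None,fx=3.8,fy=3.8,interpolation=cv2.INTER_CUBIC);b=cv2.resize(b,None,fx=3,fy=3,interpolation=cv2.INTER_CUBIC)
o[:a.shape[0],:a.shape[1]]=a;o[:b.shape[0],400:400+b.shape[1]]=b[:,:400]
cv2.imwrite('pics/c3.png',o)
E
```

```text
t 16.3 p [0.4859 0.1142 0.0898] yaw 162.87 z [ 0.001  0.    -1.   ] q [ 0.1   0.88 -0.72  2.04  1.03  0.63 -0.07] F [ 0.81 -0.56  2.79] M [-0.078 -0.299  0.06 ] op 0.154 ff 25.0
```

View pics/c3.png

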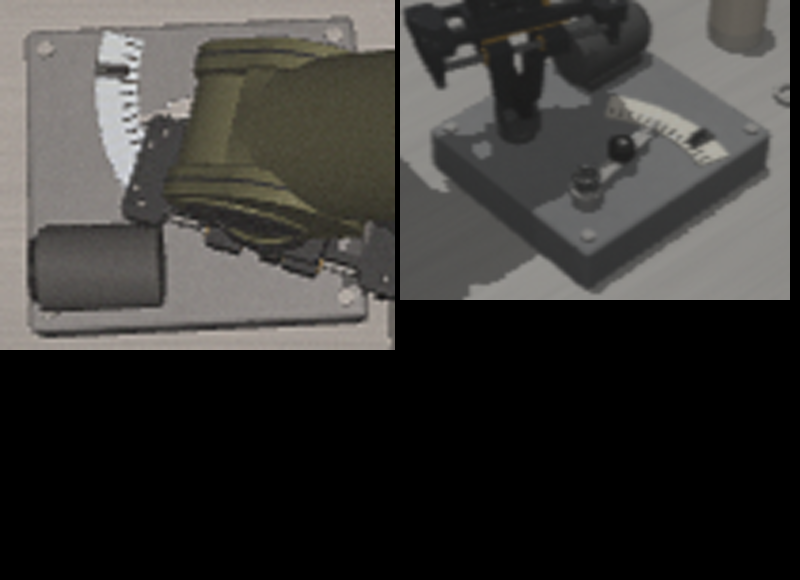

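The scene crop (right) shows the pointer tip at crop (655,130), fin at (700,135) and pivot at (585,180), with the pointer still short of the mark. I'll compute the angles.

```bash
python3 - <<'E'
from h import *
z=load('s2')
pv=np.array([.5955,.1051])
for n,x,y,h in(('tip',655,130,.062),('roller',621,138,.082),('finbase',692,143,.06),('fintop',710,131,.07),('pivot',586,174,.075)):
    p=at(z,285+(x-400)/3-.3,170+y/3-.3,h);d=p[:2]-pv;print(n,p.round(4),np.hypot(*d).round(4),np.degrees(np.arctan2(d[1],d[0])).round(1))
P=cloud(z)
# fin from depth + roller from depth, in drive-polar coords
d=P[...,:2]-pv;rr=np.hypot(d[...,0],d[...,1]);an=np.degrees(np.arctan2(d[...,1],d[...,0]))
for n,m in(('arm',(rr>.025)&(rr<.11)&(P[...,2]>.058)&(P[...,2]<.09)&(an>75)&(an<135)),('clip',(rr>.117)&(rr<.145)&(P[...,2]>.058)&(P[...,2]<.08)&(an>75)&(an<125))):
    print(n,m.sum(),rr[m].mean(),an[m].mean(),np.median(an[m]),np.percentile(an[m],[5,95]),P[m][:,2].max())
m=(rr>.117)&(rr<.15)&(an>75)&(an<110)
t=load('top0');P=cloud(t);d=P[...,:2]-pv;rr=np.hypot(d[...,0],d[...,1]);an=np.degrees(np.arctan2(d[...,1],d[...,0]))
for n,m in(('arm0',(rr>.025)&(rr<.11)&(P[...,2]>.058)&(P[...,2]<.09)&(an>75)&(an<135)),('clip0',(rr>.117)&(rr<.145)&(P[...,2]>.058)&(P[...,2]<.08)&(an>75)&(an<125))):
    print(n,m.sum(),rr[m].mean(),an[m].mean(),np.median(an[m]),np.percentile(an[m],[5,95]),P[m][:,2].max())
E
```

```text
tip [0.5748 0.2067 0.062 ] 0.1037 101.5
roller [0.5793 0.1595 0.082 ] 0.0567 106.6
finbase [0.6081 0.2226 0.06  ] 0.1182 83.9
fintop [0.6141 0.2386 0.07  ] 0.1348 82.1
pivot [0.5898 0.1092 0.075 ] 0.007 144.5
arm 138 0.055591857684592905 102.1296517009559 102.09133278343407 [ 91.0396235  113.52094171] 0.0841078587610619
clip 21 0.12699067713255546 85.23490754942566 85.08654119153793 [83.98694962 87.2730982 ] 0.07032939721137337
arm0 151 0.06479693851375715 126.31226974210446 126.75694742170468 [117.75266939 132.93437245] 0.0833568928591184
clip0 21 0.13022353046236992 86.35909326805849 85.42293622777416 [79.01760606 95.42723339] 0.07356234897626318
```

Pointer is at about 102.5° and the mark at about 86°, leaving roughly 65° of spindle. I'll turn 48° more, then look with the wrist camera.

Call:
step_arm:
  increments:
    - [[0,0,0],[0,0,-4]]
    - [[0,0,0],[0,0,-6]]
    - [[0,0,0],[0,0,-6]]
    - [[0,0,0],[0,0,-7]]
    - [[0,0,0],[0,0,-7]]
    - [[0,0,0],[0,0,-7]]
    - [[0,0,0],[0,0,-5]]
    - [[0,0,0],[0,0,-4]]
    - [[0,0,0],[0,0,-2]]
    - [[0,0,0],[0,0,0]]

```text
clock: 17.4
tool_pos: [0.486, 0.1145, 0.0899]
eef_rot: [0.537, 0.844, 0.001, 0.0]
contact_force: [2.4, 0.3, 2.4]
opening: 0.157
finger_force: 25.0
```

```bash
python3 - <<'E'
from h import *
st();snap('wrist','w5')
E
```

```text
t 17.4 p [0.486  0.1145 0.0899] yaw 115.09 z [ 0.001  0.001 -1.   ] q [-0.01  0.83 -0.52  2.05  0.87  0.5  -0.75] F [2.4  0.34 2.37] M [-0.05  -0.496  0.035] op 0.157 ff 25.0
```

View pics/w5.png

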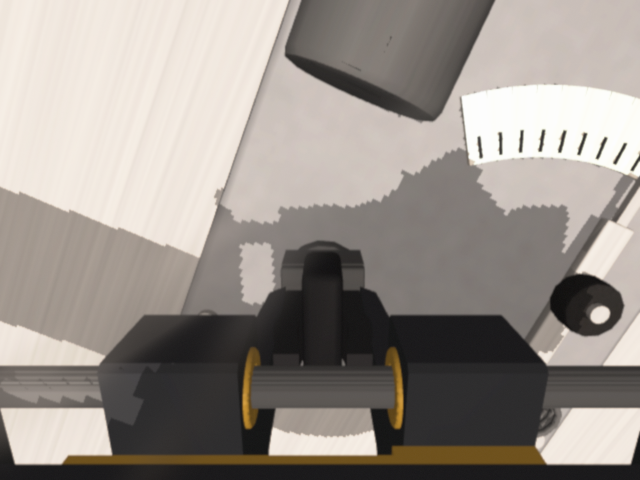

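The wrist view shows the pointer near (630,180) at the scale's edge, and the fin is out of frame. I'll use enlarged scene and top crops with an angle grid instead.

```bash
python3 - <<'E'
from h import *
snap('scene','s3');snap('top','t3')
pv=np.array([.5955,.1051])
def over(n,x0,x1,y0,y1,k,lab):
    z=load(n);im=np.ascontiguousarray(cv2.resize(z['im'][y0:y1,x0:x1,::-1],None,fx=k,fy=k,interpolation=cv2.INTER_CUBIC))
    for rad in(.09,.14):
        for a in range(80,131,5):
            p=np.array([*(pv+rad*np.array([np.cos(np.radians(a)),np.sin(np.radians(a))])),.062]);c=z['R']@p+z['t']
            u=c[0]/c[2]*z['f']+z['cx'];v=c[1]/c[2]*z['f']+z['cy']
            q=(int((u+.5-x0)*k),int((v+.5-y0)*k));cv2.circle(im,q,2,(0,0,255) if a!=90 else (0,255,0),-1)
    return im
A=over('s3',335,400,200,240,8,1)
B=over('t3',248,288,222,272,5,1);C=over('top0',248,288,222,272,5,1)
o=np.zeros((575,800,3),np.uint8);o[:320,:520]=A;o[:250,525:725]=B;o[255:505,525:725]=C
cv2.imwrite('pics/c4.png',o)
z=load('w5')
for n,u,v,h in(('thin',627,188,.062),('rollerscrew',600,314,.084)):
    p=at(z,u,v,h);d=p[:2]-pv;print(n,p.round(4),np.hypot(*d).round(4),np.degrees(np.arctan2(d[1],d[0])).round(1))
E
```

```text
thin [0.5864 0.2117 0.062 ] 0.107 94.9
rollerscrew [0.5923 0.16   0.084 ] 0.055 93.3
```

View pics/c4.png

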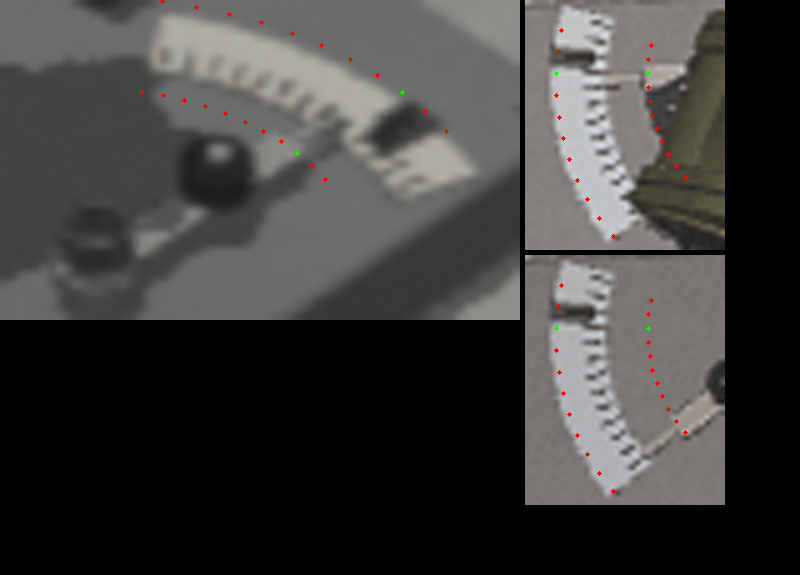

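In the top crops the pointer is at about 92° (crop y≈80) and the fin at about 86.9° (crop y≈57), so about 4.7° of pointer remains, or about 18° of spindle.

Call:
step_arm:
  increments:
    - [[0,0,0],[0,0,-2]]
    - [[0,0,0],[0,0,-3]]
    - [[0,0,0],[0,0,-4]]
    - [[0,0,0],[0,0,-4]]
    - [[0,0,0],[0,0,-3]]
    - [[0,0,0],[0,0,-1]]
    - [[0,0,0],[0,0,0]]
    - [[0,0,0],[0,0,0]]
    - [[0,0,0],[0,0,0]]
    - [[0,0,0],[0,0,0]]

```text
clock: 18.55
tool_pos: [0.486, 0.1145, 0.0899]
eef_rot: [0.656, 0.755, 0.001, 0.0]
contact_force: [5.5, 1.6, 2.1]
opening: 0.157
finger_force: 25.0
```

```bash
python3 - <<'E'
from h import *
st();snap('top','t4')
pv=np.array([.5955,.1051])
# column profiles through pointer (r~.1) and fin, in world-x after projecting at h=.062
def prof(n,a0,a1,rad,h):
    z=load(n);g=z['im'].astype(np.float32).mean(2);out=[]
    for a in np.arange(a0,a1,.5):
        v=[]
        for q in rad:
            p=np.array([*(pv+q*np.array([np.cos(np.radians(a)),np.sin(np.radians(a))])),h]);c=z['R']@p+z['t']
            v.append(cv2.getRectSubPix(g,(1,1),(float(c[0]/c[2]*z['f']+z['cx']),float(c[1]/c[2]*z['f']+z['cy'])))[0,0])
        out.append((a,np.mean(v)))
    return np.array(out)
for n in('t3','t4'):
    print(n,'ptr');p=prof(n,81,98,np.arange(.092,.104,.002),.062);print(p[:,1].round(0).astype(int).tolist())
for h in(.062,.07):
    p=prof('top0',81,98,np.arange(.124,.134,.002),h);print('fin',h,p[:,1].round(0).astype(int).tolist())
im=load('t4')['im'][222:272,248:298,::-1];cv2.imwrite('pics/c5.png',cv2.resize(im,None,fx=10,fy=10,interpolation=cv2.INTER_CUBIC))
E
```

```text
t 18.55 p [0.486  0.1145 0.0899] yaw 98.03 z [ 0.001  0.001 -1.   ] q [-0.05  0.81 -0.44  2.05  0.79  0.45 -0.97] F [5.54 1.63 2.14] M [ 0.267 -1.161  0.089] op 0.157 ff 25.0
t3 ptr
[129, 129, 129, 129, 129, 129, 129, 129, 129, 129, 129, 129, 131, 132, 133, 130, 128, 125, 130, 138, 146, 148, 140, 132, 125, 125, 125, 125, 127, 127, 127, 127, 126, 126]
t4 ptr
[129, 128, 127, 126, 126, 127, 127, 127, 128, 133, 138, 142, 145, 146, 148, 133, 115, 97, 97, 107, 117, 124, 125, 127, 128, 128, 128, 129, 129, 129, 129, 129, 129, 129]
fin 0.062 [170, 173, 176, 173, 165, 152, 125, 95, 74, 60, 48, 57, 69, 81, 92, 105, 127, 149, 164, 170, 175, 177, 178, 176, 169, 163, 166, 172, 177, 177, 177, 177, 175, 173]
fin 0.07 [173, 171, 173, 176, 177, 171, 160, 142, 114, 86, 69, 56, 51, 63, 74, 87, 100, 118, 141, 165, 170, 173, 176, 177, 178, 175, 170, 166, 170, 175, 177, 177, 177, 177]
```

View pics/c5.png

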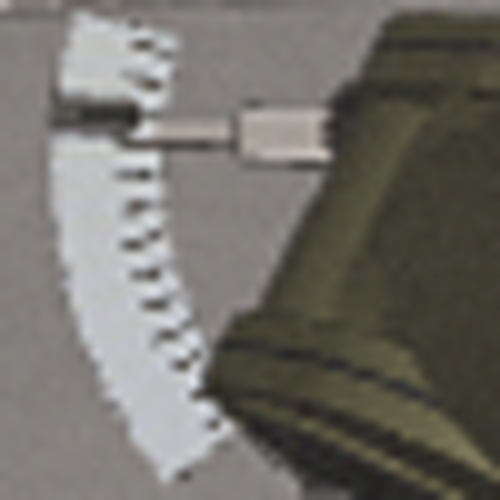

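The pointer tip (about (150,130) in the crop) now lies close to the fin (about (95,112)), within a few mm. I'll release the knob, rise, and check precisely with wrist depth.

Call:
step_arm:
  increments:
    - [[0,0,0],[0,0,0]]
    - [[0,0,0],[0,0,0]]
    - [[0,0,0],[0,0,0]]
    - [[0,0,0],[0,0,0]]
    - [[0,0,0],[0,0,0]]
    - [[0,0,0],[0,0,0]]
    - [[0,0,0],[0,0,0]]
    - [[0,0,0],[0,0,0]]
    - [[0,0,0],[0,0,0]]
    - [[0,0,0],[0,0,0]]
  fingers: 0.5

```text
clock: 19.6
tool_pos: [0.4854, 0.1141, 0.0898]
eef_rot: [0.656, 0.755, 0.0, 0.0]
contact_force: [-0.4, 0.1, -0.1]
opening: 0.5
finger_force: 0.0
```

Call:
step_arm:
  increments:
    - [[0,0,1],[0,0,0]]
    - [[0,0,1],[0,0,0]]
    - [[0,0,1],[0,0,0]]
    - [[0,0,1.5],[0,0,0]]
    - [[0,0,1.5],[0,0,0]]
    - [[0,0,1.5],[0,0,0]]
    - [[0,0,1.5],[0,0,0]]
    - [[0,0,1.5],[0,0,0]]
    - [[0,0,1.5],[0,0,0]]
    - [[0,0,0],[0,0,0]]

```text
clock: 20.6
tool_pos: [0.4864, 0.1147, 0.2121]
eef_rot: [0.656, 0.755, 0.002, 0.001]
contact_force: [0.2, 0.8, 0.5]
opening: 0.502
finger_force: 0.0
```

```bash
python3 - <<'E'
from h import *
st();snap('wrist','w6');z=load('w6');print('cam',-z['R'].T@z['t'],z['R'][2])
for p in((.485,.1144,.114),(.5955,.1051,.075),(.602,.2200,.062),(.602,.235,.07)):
    c=z['R']@np.array(p)+z['t'];print(c[:2]/c[2]*z['f']+[z['cx'],z['cy']])
E
```

```text
t 20.6 p [0.4864 0.1147 0.2121] yaw 98.0 z [ 0.004  0.002 -1.   ] q [ 0.08  0.63 -0.66  1.96  0.56  0.74 -0.77] F [0.21 0.78 0.54] M [-0.007 -0.082 -0.045] op 0.502 ff 0.0
cam [0.47495177 0.18731387 0.35833448] [ 0.04400333 -0.27995249 -0.95900485]
[320.22613436 241.01602117]
[465.24194295 257.51326162]
[507.42143781  98.35419038]
[518.80327695  74.21838444]
```

```bash
python3 - <<'E'
from h import *
z=load('w6');P=cloud(z);ok=z['d']>0
g=z['im'].astype(float).mean(2)
def pol(pv):
    d=P[...,:2]-pv;return np.hypot(d[...,0],d[...,1]),np.degrees(np.arctan2(d[...,1],d[...,0]))
pv=np.array([.5955,.1051])
d=P[...,:2]-pv;rr,an=pol(pv)
# pivot by top disc near pivot
m=ok&(rr<.02)&(P[...,2]>.066);q=P[m];print('pivot',m.sum(),cv2.minEnclosingCircle(q[:,:2].astype(np.float32)),q[:,2].max())
m=ok&(rr>.035)&(rr<.08)&(P[...,2]>.078)&(an>60)&(an<110);q=P[m];c=cv2.minEnclosingCircle(q[:,:2].astype(np.float32));print('roller',m.sum(),c,q[:,2].max(),np.degrees(np.arctan2(c[0][1]-pv[1],c[0][0]-pv[0])))
m=ok&(rr>.075)&(rr<.118)&(P[...,2]>.057)&(an>75)&(an<100);q=P[m];print('arm outer',m.sum(),rr[m].max())
for a,b in((.076,.085),(.085,.09),(.09,.1),(.1,.108),(.108,.118)):
    k=m&(rr>=a)&(rr<b);print(a,b,k.sum(),an[k].mean().round(2) if k.any() else 0,np.percentile(an[k],[2,98]).round(2) if k.any() else 0,P[k][:,2].mean().round(4) if k.any() else 0)
m=ok&(rr>.116)&(rr<.15)&(an>75)&(an<100)
for lo,hi in((.0535,.057),(.057,.062),(.062,.066),(.066,.07),(.07,.08)):
    k=m&(P[...,2]>=lo)&(P[...,2]<hi);
    if k.sum():print('clip z',lo,k.sum(),'an',an[k].mean().round(2),np.percentile(an[k],[3,97]).round(2),'r',np.percentile(rr[k],[3,97]).round(4))
m=ok&(abs(P[...,0]-.485)<.04)&(abs(P[...,1]-.114)<.04)&(P[...,2]>.105);q=P[m];print('knob',np.median(q[:,2]),cv2.minAreaRect(q[:,:2].astype(np.float32)))
E
```

```text
pivot 1161 ((0.5959604978561401, 0.10802991688251495), 0.01705511100590229) 0.08699877440483726
roller 927 ((0.597562849521637, 0.16004160046577454), 0.012879164889454842) 0.08415293542168874 87.84976997649294
arm outer 857 0.11473484622605859
0.076 0.085 279 88.35 [83.11 92.91] 0.0648
0.085 0.09 159 88.42 [83.7  92.42] 0.0649
0.09 0.1 178 88.22 [84.26 92.12] 0.0641
0.1 0.108 113 88.1 [86.42 89.37] 0.0635
0.108 0.118 98 88.07 [86.44 89.3 ] 0.0636
clip z 0.0535 1073 an 87.87 [75.65 99.2 ] r [0.1169 0.143 ]
clip z 0.057 331 an 86.17 [83.71 87.73] r [0.1206 0.1441]
clip z 0.062 66 an 86.07 [85.6  86.32] r [0.1198 0.1351]
clip z 0.066 141 an 85.57 [84.73 86.32] r [0.12   0.1351]
knob 0.2942596822078727 ((0.48754867911338806, 0.11985375732183456), (0.08340109884738922, 0.06075010821223259), 7.894118785858154)
```

Wrist depth: pointer at 88.1° and fin top at 85.6°, so about 5 mm short. The spindle needs about 10° more. Regrasp at the same pose.

Call:
step_arm:
  increments:
    - [[0,0,-1.5],[0,0,0]]
    - [[0,0,-1.5],[0,0,0]]
    - [[0,0,-1.5],[0,0,0]]
    - [[0,0,-1.5],[0,0,0]]
    - [[0,0,-1.5],[0,0,0]]
    - [[0,0,-1.5],[0,0,0]]
    - [[0,0,-1.0],[0,0,0]]
    - [[0,0,-1.0],[0,0,0]]
    - [[0,0,-0.8],[0,0,0]]
    - [[0,0,0],[0,0,0]]

```text
clock: 21.65
tool_pos: [0.4849, 0.114, 0.0909]
eef_rot: [0.656, 0.755, -0.001, -0.0]
contact_force: [0.4, 0.6, -0.4]
opening: 0.499
finger_force: 0.0
```

```bash
python3 - <<'E'
from h import *
st();z=load('w6');P=cloud(z)
m=(z['d']>0)&(abs(P[...,0]-.485)<.032)&(abs(P[...,1]-.114)<.032)&(P[...,2]>.108)&(P[...,2]<.121);q=P[m];print('knob',np.median(q[:,2]),cv2.minAreaRect(q[:,:2].astype(np.float32)))
E
```

```text
t 21.65 p [0.4849 0.114  0.0909] yaw 98.04 z [-0.001 -0.001 -1.   ] q [-0.05  0.81 -0.45  2.05  0.79  0.46 -0.97] F [ 0.35  0.56 -0.38] M [-0.035 -0.073 -0.034] op 0.499 ff 0.0
knob 0.11378633558147072 ((0.4855824112892151, 0.11446662247180939), (0.013976439833641052, 0.05065416172146797), 8.460797309875488)
```

Knob is home (top at 0.1138 m, on axis, yaw 98.5°). Grip and turn.

Call:
step_arm:
  increments:
    - [[0,0,0],[0,0,0]]
    - [[0,0,0],[0,0,0]]
    - [[0,0,0],[0,0,0]]
    - [[0,0,0],[0,0,0]]
    - [[0,0,0],[0,0,0]]
    - [[0,0,0],[0,0,0]]
    - [[0,0,0],[0,0,0]]
    - [[0,0,0],[0,0,0]]
    - [[0,0,0],[0,0,0]]
    - [[0,0,0],[0,0,0]]
  fingers: 0
  grip_force: 25

```text
clock: 22.65
tool_pos: [0.486, 0.1142, 0.0919]
eef_rot: [0.656, 0.755, 0.0, 0.0]
contact_force: [3.1, 0.1, 1.8]
opening: 0.155
finger_force: 24.9
```

Call:
step_arm:
  increments:
    - [[0,0,0],[0,0,-1]]
    - [[0,0,0],[0,0,-2]]
    - [[0,0,0],[0,0,-3]]
    - [[0,0,0],[0,0,-3]]
    - [[0,0,0],[0,0,-1]]
    - [[0,0,0],[0,0,0]]
    - [[0,0,0],[0,0,0]]
    - [[0,0,0],[0,0,0]]
    - [[0,0,0],[0,0,0]]
    - [[0,0,0],[0,0,0]]

```text
clock: 23.65
tool_pos: [0.4859, 0.1143, 0.0919]
eef_rot: [0.719, 0.695, 0.001, 0.0]
contact_force: [5.3, -0.2, 1.6]
opening: 0.154
finger_force: 24.9
```

Call:
step_arm:
  increments:
    - [[0,0,0],[0,0,0]]
    - [[0,0,0],[0,0,0]]
    - [[0,0,0],[0,0,0]]
    - [[0,0,0],[0,0,0]]
    - [[0,0,0],[0,0,0]]
    - [[0,0,0],[0,0,0]]
    - [[0,0,0],[0,0,0]]
    - [[0,0,0],[0,0,0]]
    - [[0,0,0],[0,0,0]]
    - [[0,0,0],[0,0,0]]
  fingers: 0.5

```text
clock: 24.65
tool_pos: [0.4854, 0.1141, 0.0918]
eef_rot: [0.719, 0.695, 0.0, 0.0]
contact_force: [0.6, 1.7, 0.1]
opening: 0.501
finger_force: 0.0
```

Call:
step_arm:
  increments:
    - [[0,0,1],[0,0,0]]
    - [[0,0,1],[0,0,0]]
    - [[0,0,1],[0,0,0]]
    - [[0,0,1.5],[0,0,0]]
    - [[0,0,1.5],[0,0,0]]
    - [[0,0,1.5],[0,0,0]]
    - [[0,0,1.5],[0,0,0]]
    - [[0,0,1.5],[0,0,0]]
    - [[0,0,1.5],[0,0,0]]
    - [[0,0,0],[0,0,0]]

```text
clock: 25.65
tool_pos: [0.4864, 0.1147, 0.2141]
eef_rot: [0.719, 0.695, 0.002, 0.001]
contact_force: [-0.2, -0.2, 0.4]
opening: 0.497
finger_force: 0.0
```

```bash
python3 - <<'E'
from h import *
st();snap('wrist','w7');z=load('w7');P=cloud(z);ok=z['d']>0
pv=np.array([.5955,.1051]);d=P[...,:2]-pv;rr=np.hypot(d[...,0],d[...,1]);an=np.degrees(np.arctan2(d[...,1],d[...,0]))
for a,b in((.09,.1),(.1,.108),(.108,.118)):
    k=ok&(P[...,2]>.057)&(an>75)&(an<100)&(rr>=a)&(rr<b);print(a,k.sum(),an[k].mean(),np.percentile(an[k],[2,98]))
k=ok&(rr>.118)&(rr<.15)&(an>75)&(an<100)&(P[...,2]>.066);print('fin',k.sum(),an[k].mean(),np.percentile(an[k],[2,98]))
m=ok&(abs(P[...,0]-.485)<.032)&(abs(P[...,1]-.114)<.032)&(P[...,2]>.108)&(P[...,2]<.121);q=P[m];print('knob',np.median(q[:,2]),cv2.minAreaRect(q[:,:2].astype(np.float32)))
E
```

```text
t 25.65 p [0.4864 0.1147 0.2141] yaw 88.0 z [ 0.004  0.002 -1.   ] q [ 0.06  0.62 -0.61  1.96  0.53  0.73 -0.9 ] F [-0.16 -0.16  0.44] M [-0.007 -0.064  0.039] op 0.497 ff 0.0
0.09 184 85.7347274048187 [81.62769557 89.60967605]
0.1 118 85.63509758483308 [83.992253   86.86511969]
0.108 97 85.57740648115717 [84.06225569 86.74074905]
fin 143 85.55862456799369 [84.662743   86.33954978]
knob 0.1138431046100569 ((0.4855720102787018, 0.11456352472305298), (0.05014893785119057, 0.014011037535965443), 89.29376983642578)
```

Pointer at 85.6° and fin at 85.56°, so they line up. The knob is home and upright on the axis, and the robot is clear.

```bash
python3 -c "
from plant import r
print(r.finish_job())"
```

```text
the job is handed in; nothing more can be done
None
```

The job is handed in: the knob is fully seated on the spindle, the pointer measures within about 0.1 mm of the set mark by wrist depth, and the gripper is open and clear of everything.

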